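# Re-clamp a pressure regulator and snap its cover on

## Task

The open pressure regulator is clamped in the work holder across its two latch faces, so the cover's clips cannot pass the jaws: slide the jaw open, give the regulator a quarter turn, set it back down flat on the holder's bed between the jaws and slide the jaw up against its port faces. Then put the white cover on it and press it down until both clips snap and it sits fully home, and keep pressing: finish with the hand still holding the cover down firmly (about 10 N), not letting go. Leave the gauge, the screwdriver and the steel adapter where they lie.

Things in the scene. Friction and masses are not known exactly. Their poses are not given: they have to be found in the camera images.
- holder: Slide-jaw work holder, fixed: dark steel base plate 90 (x) x 262 mm (y -34 to +228), 10 mm thick, guide rods, fixed jaw, sliding jaw. Origin on the mat under the middle of the fixed jaw's gripping face (plane y = 0); z up; y points along the slide from the fixed to the sliding jaw. Jaw plates are 48 mm wide (x), top 50 mm above the mat; the fixed one is 16 mm thick.
- holder_bed (a point): Middle of the jaw width on the flat bed, 22 mm above the mat and 23 mm from the fixed jaw's face: where the centre of the regulator's underside comes when it is clamped on its port faces. The bed is 44 mm wide (x); the jaws rise 28 mm above it.
- jaw (a joint): Sliding jaw, stays where it is left by drag of its rods (about 5 N): 0 to 0.038 m, growing as it opens along the holder's +y. The gap between the jaws is 40 mm + this value: about 0.012 at the start (on 52 mm), about 0.006 when closed on the 46 mm port faces.
- jaw_knob (a point): Centre of the round black knob on the sliding jaw: 20 mm diameter, 42 to 66 mm above the mat, on a 12 mm stem, 56 mm behind the jaw's face (42 mm behind the back of its 14 mm thick plate, which is 50 mm high). The carriage below it is 32 mm high and 86 mm wide. Pinch it from above at any yaw and slide it.
- regulator: Open pressure regulator, 0.32 kg: grey cast block 52 (its x) x 46 (its y) x 46 mm high, origin at the centre of its underside, z up. Latch faces across x: each has a 30 mm wide channel with a catch. Port faces across y: plain, with a round brass port. It starts on the bed with its x along the holder's y; must end with its x along the holder's x, either way round. Its upper 18 mm clear the jaws.
- regulator_seat (a point): Centre of the regulator block's top face, 46 mm above its underside: the shoulder on which the cover's rim sits. On it stands the black electronics carrier, 40 (x) x 34 (y) mm and 20 mm high, tapered at the top, which goes inside the cover with about 3 mm of play all round.
- cover: White hollow cover, 80 g, open below: 52 (its x) x 46 (its y) mm, 40 mm from rim to flat top. Origin at the centre of the rim, z up. A 24 mm wide clip hangs on each x side (58 mm over both), to 26 mm below the rim; the plain y sides are for gripping. Starts standing on its clips (rim 26 mm up). Fits with its x along the regulator's x, either way round; seated, its origin is at regulator_seat.
- clip_a (a joint): Spread of the cover's +x clip (rad): 0 relaxed, about 0.1 while its hook rides over the catch, back near 0 once snapped. The hooks meet the catches about 8 mm above the seat; the push rises to some 10 to 20 N and drops suddenly 2 to 3 mm above the seat, then the rim lands.
- clip_b (a joint): The same for the clip on the cover's -x side.
- gauge: Bystander: digital pressure gauge lying on its back, 84 mm diameter, 31 mm high, with a 48 mm long stem along its -y; origin under its centre.
- driver: Bystander: screwdriver, 170 mm long, lying on the mat along its x.
- adapter: Bystander: round steel adapter, 32 mm diameter, 34 mm high, origin under its centre.
There are look-alikes about, which are no part of the job. Leave any brown or orange look-alike of the cover alone.

How it is judged:
On the way, in this order (a step that is already met when the one before it is completed fails the run):
1. the jaw is slid open off the latch faces (value of joint jaw above 0.015 m), for 0.1 s.
2. the regulator stands on the bed a quarter turn round, with the jaw closed on its port faces (angle between the x axis of regulator and the x axis of holder, either way round below 0.12 rad and angle between regulator's own z axis and vertical below 0.06 rad and z of regulator in the frame of holder below 0.0245 m and x of regulator in the frame of holder between -0.02 and 0.02 m and y of regulator in the frame of holder below 0.027 m and value of joint jaw below 0.0085 m), for 0.2 s.
3. the cover is snapped on, fully home, both clips sprung back (z of cover in the frame of regulator_seat below 0.0015 m and horizontal distance between cover and regulator_seat below 0.004 m and value of joint each of clip_a, clip_b below 0.04 rad), for 0.2 s.
At the end, for the whole second after the job is handed in: Regulator flat on the bed (2.5 mm), quarter turn made (0.12 rad), within 20 mm of mid-jaw, jaw closed on it (under 8.5 mm); cover within 1.5 mm of fully home and 4 mm of centred, square, clips sprung back, still held by the fingers and pressed on with over 4 N (all of step 2 and all of step 3 and angle between the x axis of cover and the x axis of regulator, either way round below 0.12 rad and contact force between cover and regulator above 4 N and contact force between the fingers and cover above 3 N and linear speed of cover below 0.02 m/s); the arm keeps its last pose, push and grip.
It fails at once if a bystander is knocked out of place (distance of any of gauge, driver, adapter from where it was at the start of the episode above 0.03 m).
It also fails if it takes over 67 s, if anything falls off the work surface, if the arm or the gripper's body presses on something with over 40 N, if the wrist force passes 120 N, or if a joint passes its speed limit or range.

## Robot

A 6-joint arm with a two-finger parallel gripper is mounted at the origin on the work surface. World frame = base frame: x ahead of the robot, y to its left, z up, the work surface at z = 0. Lengths are in m, angles in rad, forces in N, time in s.
With the tool pointing down it reaches from about 0.35 to 0.85 m from the base axis. Payload 8.1 kg.
Tool frame: the origin (TCP) lies between the finger pads; the fingertips stand 11 mm ahead of it and the grasp point (between the pads) lies 8 mm behind it (robot.tips_ahead is the distance from the TCP to the fingertips, in m); z points along the fingers, y is the line along which they close (so a half turn about z gives the same grasp; the last joint's range is limited). The gripper opens to 93 mm and grips with 3 to 60 N. Pads are 15 mm wide; open, the fingers measure 128 mm over their backs; the gripper's body (75 mm by 188 mm) begins 65 mm behind the grasp point.
Start: joints at [-1.221, 0.13, 1.488, -0, 1.523, -0.085], TCP at [0.253, -0.544, 0.23] pointing down, gripper open.
Joint ranges: [-2.96, 2.96], [-0.89, 2.26], [0.02, 2.5], [-1.34, 4.48], [0, 2.73], [-2.66, 2.66]. Speed limits (rad/s): [2.39, 2.39, 2.79, 3.14, 3.14, 3.14].

## Interface

Orientations are given as a rotation vector (axis times angle).
In Python, from plant import robot gives the robot as it stands. The module is installed in compiled form; this text tells all that it offers.
- The arm moves only by the tool move_arm, never from a script. Its argument "deltas" is one flat list of numbers, 7 for each row, row after row: the shift along the tool's x, y, z in m, then the turn, a rotation vector about the tool's x, y, z in rad, then the opening, from 0 (shut) to 1 (fully open). A call has 1 to 12 rows; each row is the pose to reach, as a shift and turn from the pose commanded when the call began, along the tool's axes at that moment; what a row does not reach only later rows make up. A row lasts 1/8 s, in which the tool goes at most 62.5 mm and 10.7 degrees, less where a joint would pass 70% of its speed; a pose out of reach is approached as far as the arm can. A call with a gripper value outside its range is refused whole. The fingers move at their own pace and stop on an object; "squeeze" is the grip in N (left out, the last holds). Time passes only in rows, so rows that repeat a pose let the fingers close. It gives the time, the measured TCP pose, the force, the opening and the grip force at its end, in the units of the state.
- robot.read_state(): the state, without advancing time (a new reading comes with each control period).
- robot.read_camera(name): name is "scene" or "top" or "wrist"; returns (picture, depth): 384x512x3 uint8, red, green, blue; 384x512 float32, m along the optical axis (not along the pixel's ray), 0 where there is no reading.
- robot.camera_model(name): a dict with "K" (3x3 intrinsics, pixels), "R" (3x3) and "t" (3): a world point X has camera coordinates R X + t; the wrist camera has in their place "tool_from_camera" (4x4, takes a point from camera to tool coordinates, whose origin is the TCP and whose axes are the flange's). Camera axes: x right, y down, z forward; pixel columns grow to the right and rows downward; lengths in m; the calibration is good to about 2 mm. A picture is of the moment at which its call begins: read the wrist's pose just before it. camera_model takes no time and is no camera call.
- robot.close_job(): hands the job in; it is judged then, once.
Trained networks look in the newest picture that a camera, given by its name, has taken for a name from the list of things; names that differ only in an ending like _2 or _b are one class to them, and where a whole thing is asked for, a point or a joint stands for the part that bears it (a point fixed in the world has none). Each returns a list of dicts, best first, with "confidence" (0 to 1); they miss things now and then, are a little off and sometimes report something else, mostly with a low value. They report only what shows in the picture. A call takes as long as a camera call. They do not tell look-alikes from the thing itself.
- robot.recognise(camera, label): "uv" ([column, row] in pixels, amid what is visible of it).
The state is a dict: "t": time; "q": joint angles; "dq": joint speeds; "joint_torque": joint torques, N m; "tool_pos": TCP position; "orientation": TCP orientation; "force": force on the tool from outside, world axes, zero at the start; "wrist_torque": the same for the moment, N m; "opening": finger opening in m; "gripper_force": force on a finger pad.
Only numpy, scipy, OpenCV 4.12 (cv2) and the standard library are available. Lean on these libraries where they do the work, as an engineer would, in place of code of your own. Each camera call takes 0.05 s, during which the arm holds its last target. There are 200 camera calls.

## Working session

There is one attempt and no reset: what is moved stays moved. The work goes in short steps, Python scripts to look and compute and a tool call to move; the robot and the scene stay as the last step left them, time stands still between calls to the robot, and variables do not carry over. Pictures are saved under pics/ and viewed, at most 10 in all, crops included, and the job is handed in when it is done.

Besides the shell and the picture viewer there is one more tool, called after ">>>" as a command line: name --argument value ..., lists and objects as JSON in quotes. move_arm: Moves the arm, as the interface text tells. Its arguments: {"type":"object","properties":{"deltas":{"type":"array","items":{"type":"number"}},"squeeze":{"type":"number"}},"required":["deltas"]}

```bash
mkdir -p pics
cat > h.py <<'E'
from plant import robot
import numpy as np, cv2
from scipy.spatial.transform import Rotation as Ro
def look(cam):
    s=robot.read_state(); im,d=robot.read_camera(cam); m=robot.camera_model(cam)
    K=np.array(m["K"])
    if cam=="wrist":
        T=np.eye(4);T[:3,:3]=Ro.from_rotvec(s["orientation"]).as_matrix();T[:3,3]=s["tool_pos"]
        W=T@np.array(m["tool_from_camera"])
    else:
        C=np.eye(4);C[:3,:3]=m["R"];C[:3,3]=m["t"];W=np.linalg.inv(C)
    v,u=np.mgrid[:384,:512]
    P=np.stack([(u-K[0,2])/K[0,0]*d,(v-K[1,2])/K[1,1]*d,d],-1)@W[:3,:3].T+W[:3,3]
    P[d==0]=np.nan
    return im,P,s
def save(im,n): cv2.imwrite("pics/"+n,np.ascontiguousarray(im[:,:,::-1]))
def tool(s,X):
    return Ro.from_rotvec(s["orientation"]).as_matrix().T@(np.array(X)-s["tool_pos"])
E
python3 - <<'E'
from h import *
np.set_printoptions(precision=3,suppress=True)
ims=[]
for c in ["top","scene"]:
    im,P,s=look(c); np.savez(c+".npz",im=im,P=P); ims.append(im); save(im,c+".png")
    for l in ["holder","jaw_knob","regulator","cover","gauge","driver","adapter"]:
        for r in robot.recognise(c,l)[:3]:
            u,v=map(int,r["uv"]); print(c,l,u,v,round(r["confidence"],2),P[v,u])
print(s["t"],s["tool_pos"],s["orientation"])
E
```

```text
top holder 271 219 0.64 [ 0.544 -0.07   0.065]
top jaw_knob 278 219 0.83 [ 0.549 -0.093  0.03 ]
top regulator 301 213 0.56 [ 0.559 -0.156  0.088]
top cover 180 189 0.9 [0.632 0.202 0.068]
top cover 177 257 0.77 [0.432 0.201 0.068]
top cover 180 219 0.67 [0.542 0.198 0.066]
top gauge 196 155 0.67 [0.75  0.165 0.031]
top gauge 367 261 0.49 [ 0.425 -0.357  0.028]
top driver 365 262 0.65 [ 0.422 -0.351  0.028]
top adapter 277 149 0.58 [ 0.771 -0.091  0.031]
scene holder 258 196 0.88 [ 0.572 -0.052  0.03 ]
scene holder 230 170 0.58 [ 0.572 -0.143  0.071]
scene jaw_knob 250 184 0.61 [ 0.55  -0.095  0.036]
scene regulator 228 172 0.83 [ 0.577 -0.146  0.066]
scene regulator 186 237 0.26 [ 0.784 -0.089  0.025]
scene cover 396 246 0.95 [0.566 0.309 0.064]
scene cover 378 202 0.83 [0.459 0.214 0.068]
scene cover 350 224 0.58 [0.568 0.203 0.07 ]
scene gauge 281 286 0.67 [0.777 0.173 0.037]
scene driver 213 138 0.77 [ 0.424 -0.349  0.026]
scene driver 230 169 0.52 [ 0.574 -0.14   0.077]
scene adapter 184 236 0.5 [ 0.785 -0.094  0.025]
0.4 [ 0.253 -0.544  0.229] [-3.067 -0.678  0.   ]
```

View pics/top.png

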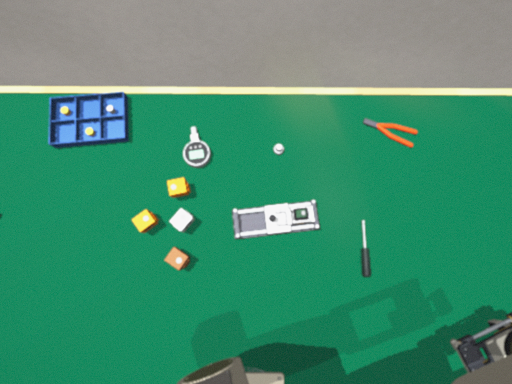

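View pics/scene.png

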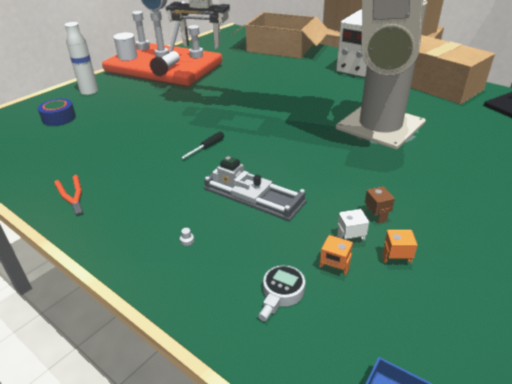

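Top view: white cover at (180,219); its look-alikes are orange (177,187), orange (144,220) and brown (177,258). Only (180,219) is white, so I choose that one. The holder has the regulator at (302,213) and the knob at (272,218), the driver is at (365,250), the gauge at (196,152) and the adapter at (279,149). The scene view agrees, with the white cover at (352,224).

```bash
cat >> h.py <<'E'
def go(X,yaw):
    """tool-axis shift and turn about tool z to reach world X, tool x at yaw, pointing down"""
    s=robot.read_state(); R=Ro.from_rotvec(s["orientation"])
    T=Ro.from_matrix(np.array([[np.cos(yaw),np.sin(yaw),0],[np.sin(yaw),-np.cos(yaw),0],[0,0,-1]]))
    print("t",s["t"],"shift",tool(s,X).round(4),"turn",(R.inv()*T).as_rotvec().round(4))
E
python3 - <<'E'
from h import *
np.set_printoptions(precision=3,suppress=True)
print(robot.camera_model("wrist"))
d=np.load("top.npz");im,P=d["im"],d["P"]
z=P[...,2]; b=(abs(P[...,0]-.55)<.1)&(P[...,1]>-.25)&(P[...,1]<.06)&(z>.007)
q=P[b][:,:2].astype(np.float32); print(cv2.minAreaRect(q))
print(robot.tips_ahead)
go([.55,-.10,.33],.097)
E
```

```text
{'K': array([[287.206,   0.   , 251.851],
       [  0.   , 287.206, 193.841],
       [  0.   ,   0.   ,   1.   ]]), 'tool_from_camera': array([[-0.001, -0.957, -0.29 ,  0.08 ],
       [ 1.   , -0.001,  0.   , -0.001],
       [-0.001, -0.29 ,  0.957, -0.155],
       [ 0.   ,  0.   ,  0.   ,  1.   ]])}
((0.5492746233940125, -0.08508032560348511), (0.0898062065243721, 0.26027965545654297), 7.0696635246276855)
0.011
t 0.8 shift [ 0.457 -0.278 -0.1  ] turn [ 0.    -0.     0.338]
```

>>> move_arm --deltas '[0.474,-0.269,0.01,0,0,0.315,1,0.474,-0.269,0.01,0,0,0.315,1,0.474,-0.269,0.01,0,0,0.315,1,0.474,-0.269,0.01,0,0,0.315,1,0.474,-0.269,0.01,0,0,0.315,1,0.474,-0.269,0.01,0,0,0.315,1,0.474,-0.269,0.01,0,0,0.315,1,0.474,-0.269,0.01,0,0,0.315,1,0.474,-0.269,0.01,0,0,0.315,1,0.474,-0.269,0.01,0,0,0.315,1,0.474,-0.269,0.01,0,0,0.315,1]'

```text
t: 2.17
tool_pos: [0.569, -0.1008, 0.2195]
orientation: [3.136, 0.189, -0.001]
force: [0.4, 0.0, 0.6]
opening: 0.093
gripper_force: 0.0
```

Run:
```python
from h import *
np.set_printoptions(precision=4,suppress=True)
im,P,s=look("wrist"); save(im,"w1.png"); np.savez("w1.npz",im=im,P=P)
print(s["tool_pos"],s["orientation"])
z=P[...,2]
def rect(lo,hi,c,r):
    b=((z>lo)&(z<hi)&(np.hypot(P[...,0]-c[0],P[...,1]-c[1])<r))
    q=P[b]; print(lo,hi,len(q),np.nanmedian(q[:,2]),cv2.minAreaRect(q[:,:2].astype(np.float32)))
rect(.055,.075,(.549,-.07),.05)   # knob
rect(.06,.075,(.558,-.158),.04)   # reg block
rect(.08,.095,(.558,-.158),.04)   # carrier top
rect(.044,.055,(.558,-.158),.1)   # jaws
rect(.007,.1,(.549,-.085),.16)   # all
for l in ["jaw_knob","regulator_seat","regulator"]:
    for r in robot.recognise("wrist",l)[:2]:
        u,v=map(int,r["uv"]); print(l,u,v,round(r["confidence"],2),P[v,u])
```

```text
[ 0.569  -0.1008  0.2195] [ 3.1356  0.1889 -0.0009]
0.055 0.075 251 0.0649581553414657 ((0.5472449660301208, -0.07433343678712845), (0.018746672198176384, 0.019400713965296745), 17.715213775634766)
0.06 0.075 569 0.06747409147765399 ((0.5567854046821594, -0.15573431551456451), (0.0466240793466568, 0.051730893552303314), 7.62713623046875)
0.08 0.095 1159 0.08787491649001317 ((0.5565618276596069, -0.15584053099155426), (0.034215446561574936, 0.04024013504385948), 6.161558151245117)
0.044 0.055 1374 0.049300407209428354 ((0.5540050268173218, -0.13184893131256104), (0.04855002835392952, 0.1329827457666397), 7.263272762298584)
0.007 0.1 14042 0.031142003602348284 ((0.5493277311325073, -0.08574667572975159), (0.08871064335107803, 0.2603091895580292), 7.130227565765381)
jaw_knob 241 188 0.87 [ 0.5517 -0.0894  0.0329]
regulator_seat 300 196 0.69 [ 0.5661 -0.1517  0.0882]
```

View pics/w1.png

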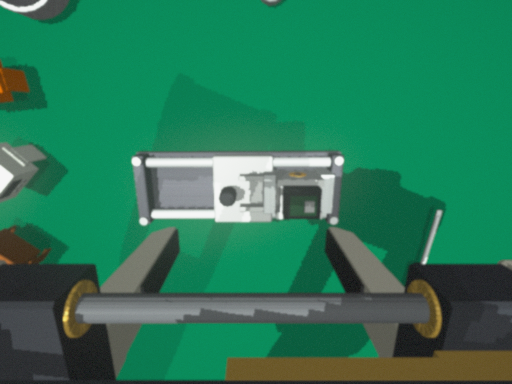

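The wrist view shows the holder: knob at (229,196), sliding jaw plate at (269,195), regulator with black carrier at (302,200). The measured sizes and heights fit the description. Next, the knob.

>>> move_arm --deltas '[-0.0185,-0.029,0.05,0,0,-0.005,0.38,-0.0185,-0.029,0.1,0,0,-0.005,0.38,-0.0185,-0.029,0.11,0,0,-0.005,0.38,-0.0185,-0.029,0.11,0,0,-0.005,0.38,-0.0185,-0.029,0.14,0,0,-0.005,0.38,-0.0185,-0.029,0.168,0,0,-0.005,0.38,-0.0185,-0.029,0.168,0,0,-0.005,0.38,-0.0185,-0.029,0.168,0,0,-0.005,0,-0.0185,-0.029,0.168,0,0,-0.005,0,-0.0185,-0.029,0.168,0,0,-0.005,0,-0.0185,-0.029,0.168,0,0,-0.005,0]' --squeeze 25

```text
t: 3.75
tool_pos: [0.5493, -0.0745, 0.054]
orientation: [3.134, 0.196, 0.006]
force: [-0.3, -1.0, 6.8]
opening: 0.0196
gripper_force: 25.0
```

>>> move_arm --deltas '[0,-0.006,-0.002,0,0,0,0,0,-0.012,-0.002,0,0,0,0,0,-0.018,-0.002,0,0,0,0,0,-0.023,-0.002,0,0,0,0,0,-0.023,-0.002,0,0,0,0,0,-0.023,-0.002,0,0,0,0]'

```text
t: 4.5
tool_pos: [0.5463, -0.0513, 0.0541]
orientation: [3.135, 0.196, 0.006]
force: [8.0, -1.5, -9.2]
opening: 0.0194
gripper_force: 25.0
```

Run:
```python
from h import *
go([.5467,-.0515,.12],.125); go([.5567,-.1558,.13],.125+np.pi/2); print(robot.read_state()["q"])
d=np.load("w1.npz");P=d["P"];im=d["im"]; print(P[172:180,294:302,2].round(3));
```

```text
t 4.5 shift [ 0.0006  0.0004 -0.0659] turn [ 0.001  -0.0036 -0.0001]
t 4.5 shift [-0.0024  0.1051 -0.0758] turn [ 0.0036 -0.0021 -1.5709]
[-1.87140055e-01  1.46617154e-01  1.80457063e+00  1.88122690e-04
  1.18663992e+00  1.25870498e+00]
[[0.035   nan 0.035 0.033 0.035 0.036 0.035 0.033]
 [0.04  0.041 0.04  0.04  0.042 0.041 0.041 0.039]
 [0.045 0.046 0.046 0.045 0.046 0.045 0.046 0.046]
 [0.05  0.05  0.05  0.049 0.05  0.051 0.051 0.05 ]
 [0.052 0.053 0.052 0.053 0.051 0.052 0.051 0.053]
 [0.056 0.057 0.057 0.058 0.058 0.058 0.057 0.057]
 [0.061 0.064 0.062 0.061 0.062 0.06  0.062 0.061]
 [0.066 0.066 0.066 0.067 0.067 0.066 0.066 0.067]]
```

>>> move_arm --deltas '[0,0,0,0,0,0,0.4,0,0,0,0,0,0,0.4,0,0,-0.05,0,0,0,0.5,-0.002,0.105,-0.076,0.004,-0.002,-1.571,0.9,-0.002,0.105,-0.076,0.004,-0.002,-1.571,0.9,-0.002,0.105,-0.076,0.004,-0.002,-1.571,0.9,-0.002,0.105,-0.076,0.004,-0.002,-1.571,0.9,-0.002,0.105,-0.076,0.004,-0.002,-1.571,0.9,-0.002,0.105,-0.076,0.004,-0.002,-1.571,0.9,-0.002,0.105,-0.076,0.004,-0.002,-1.571,0.9,-0.002,0.105,-0.076,0.004,-0.002,-1.571,0.9,-0.002,0.105,-0.076,0.004,-0.002,-1.571,0.9]'

```text
t: 6.0
tool_pos: [0.5556, -0.1555, 0.1299]
orientation: [-2.071, -2.358, 0.003]
force: [-0.1, -0.4, -0.3]
opening: 0.0837
gripper_force: 0.0
```

Run:
```python
from h import *
np.set_printoptions(precision=4,suppress=True)
im,P,s=look("wrist"); save(im,"w2.png"); z=P[...,2]
def rect(lo,hi,c,r):
    b=((z>lo)&(z<hi)&(np.hypot(P[...,0]-c[0],P[...,1]-c[1])<r))
    q=P[b]; print(lo,hi,len(q),np.nanmedian(q[:,2]),cv2.minAreaRect(q[:,:2].astype(np.float32)))
rect(.06,.075,(.557,-.156),.04); rect(.08,.095,(.557,-.156),.04); rect(.044,.054,(.55,-.13),.1)
go([.5567,-.1558,.065],.125+np.pi/2)
```

```text
0.06 0.075 1142 0.0676196149898605 ((0.55581134557724, -0.15617962181568146), (0.04612711817026138, 0.05280638113617897), 6.9835734367370605)
0.08 0.095 2262 0.0880131994357626 ((0.5558565855026245, -0.1560254842042923), (0.03402380645275116, 0.04118327051401138), 7.7043962478637695)
0.044 0.054 2099 0.04922719033023776 ((0.5526215434074402, -0.12767143547534943), (0.04803924635052681, 0.14194327592849731), 6.921215057373047)
t 6.05 shift [-0.0005  0.0013  0.0648] turn [-0.004  -0.0014  0.007 ]
```

View pics/w2.png

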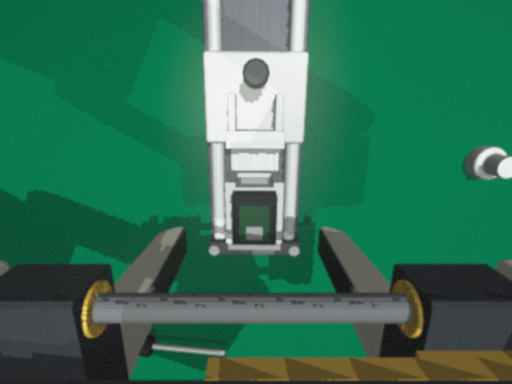

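The jaw at (255,140) is open with a clear gap, the regulator at (254,218) is still in place, and the fingers straddle its port faces. Now grip.

>>> move_arm --deltas '[0,0.001,0.03,-0.004,-0.001,0.005,0.9,0,0.001,0.055,-0.004,-0.001,0.005,0.9,0,0.001,0.065,-0.004,-0.001,0.005,0.9,0,0.001,0.065,-0.004,-0.001,0.005,0.9,0,0.001,0.065,-0.004,-0.001,0.005,0,0,0.001,0.065,-0.004,-0.001,0.005,0,0,0.001,0.065,-0.004,-0.001,0.005,0,0,0.001,0.065,-0.004,-0.001,0.005,0,0,0.001,0.065,-0.004,-0.001,0.005,0]' --squeeze 45

```text
t: 7.18
tool_pos: [0.5567, -0.1554, 0.0649]
orientation: [2.084, 2.35, 0.001]
force: [0.5, 0.1, 1.9]
opening: 0.0457
gripper_force: 45.0
```

>>> move_arm --deltas '[0.001,0,-0.015,0,0,0,0,0.002,0,-0.035,0,0,0,0,0.003,0,-0.042,0,0,0.1,0,0.003,0,-0.042,0,0,0.28,0,0.003,0,-0.042,0,0,0.46,0,0.003,0,-0.042,0,0,0.64,0,0.003,0,-0.042,0,0,0.82,0,0.003,0,-0.042,0,0,1.0,0,0.003,0,-0.042,0,0,1.18,0,0.003,0,-0.042,0,0,1.36,0,0.003,0,-0.042,0,0,1.5,0,0.003,0,-0.042,0,0,1.571,0]'

```text
t: 8.68
tool_pos: [0.5566, -0.1525, 0.1083]
orientation: [3.136, 0.183, 0.002]
force: [-0.1, -0.3, -3.3]
opening: 0.0456
gripper_force: 45.0
```

Run:
```python
from h import *
np.set_printoptions(precision=4,suppress=True)
im,P,s=look("wrist"); save(im,"w3.png"); z=P[...,2]
def rect(lo,hi,c,r):
    b=((z>lo)&(z<hi)&(np.hypot(P[...,0]-c[0],P[...,1]-c[1])<r))
    q=P[b]; print(lo,hi,len(q),np.nanmedian(q[:,2]),cv2.minAreaRect(q[:,:2].astype(np.float32)))
rect(.12,.135,(.557,-.153),.035)
go([.5568,-.1527,.065],.125)
```

```text
0.12 0.135 4662 0.13073600613547526 ((0.557348906993866, -0.15295620262622833), (0.03635048493742943, 0.06809858977794647), 6.2207136154174805)
t 8.725 shift [0.0002 0.0002 0.0432] turn [ 0.0004 -0.0014 -0.0111]
```

View pics/w3.png

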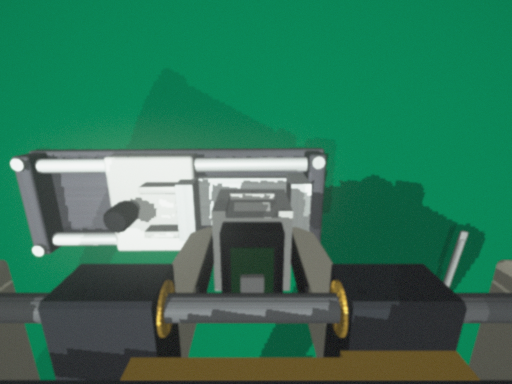

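The regulator is held square with its latch channel facing outward at (252,205), above the gap between the jaws. Lower, release, rise.

>>> move_arm --deltas '[0,0,0.02,0,0,-0.01,0,0,0,0.034,0,0,-0.01,0,0,0,0.04,0,0,-0.01,0,0,0,0.0425,0,0,-0.01,0,0,0,0.0425,0,0,-0.01,0,0,0,0.0425,0,0,-0.01,0.75,0,0,0.0425,0,0,-0.01,0.75,0,0,0.0425,0,0,-0.01,0.75,0,0,0.0,0,0,-0.01,0.75,0,0,-0.03,0,0,-0.01,0.5,0,0,-0.03,0,0,-0.01,0.4]'

```text
t: 10.1
tool_pos: [0.5583, -0.1532, 0.14]
orientation: [3.133, 0.204, 0.009]
force: [0.1, -0.8, 0.2]
opening: 0.0543
gripper_force: 0.0
```

Run:
```python
from h import *
np.set_printoptions(precision=4,suppress=True)
im,P,s=look("wrist"); save(im,"w4.png"); z=P[...,2]
def rect(lo,hi,c,r):
    b=((z>lo)&(z<hi)&(np.hypot(P[...,0]-c[0],P[...,1]-c[1])<r))
    q=P[b]; print(lo,hi,len(q),np.nanmedian(q[:,2]),cv2.minAreaRect(q[:,:2].astype(np.float32)))
rect(.06,.075,(.557,-.153),.04); rect(.08,.095,(.557,-.153),.04);rect(.055,.075,(.544,-.05),.03)
go([.5445,-.0513,.055],.125);go([.5445,-.0513,.12],.125)
```

```text
0.06 0.075 1044 0.06756819047098295 ((0.5545758008956909, -0.15208518505096436), (0.05210891738533974, 0.04607728123664856), 7.529781341552734)
0.08 0.095 2058 0.08794108844164956 ((0.5544477701187134, -0.1520741581916809), (0.04050270840525627, 0.034056637436151505), 7.560214519500732)
0.055 0.075 479 0.06486751090375678 ((0.5447449684143066, -0.05148506909608841), (0.019454818218946457, 0.01853227987885475), 81.70716094970703)
t 10.15 shift [ 0.0005 -0.1023  0.0827] turn [ 0.001  -0.0027  0.0048]
t 10.15 shift [ 0.0006 -0.1023  0.0177] turn [ 0.001  -0.0027  0.0048]
```

>>> move_arm --deltas '[0,-0.055,0.0,0.001,-0.003,0.005,0.38,0,-0.102,0.0,0.001,-0.003,0.005,0.38,0,-0.102,0.018,0.001,-0.003,0.005,0.38,0,-0.102,0.05,0.001,-0.003,0.005,0.38,0,-0.102,0.083,0.001,-0.003,0.005,0.38,0,-0.102,0.083,0.001,-0.003,0.005,0.38,0,-0.102,0.083,0.001,-0.003,0.005,0,0,-0.102,0.083,0.001,-0.003,0.005,0,0,-0.102,0.083,0.001,-0.003,0.005,0]' --squeeze 25

```text
t: 11.28
tool_pos: [0.5441, -0.0517, 0.0551]
orientation: [-3.135, -0.196, 0.001]
force: [0.3, -1.6, 2.8]
opening: 0.0195
gripper_force: 25.0
```

>>> move_arm --deltas '[0,0.007,0,0,0,0,0,0,0.014,0,0,0,0,0,0,0.02,0,0,0,0,0,0,0.025,0,0,0,0,0,0,0.028,0,0,0,0,0,0,0.03,0,0,0,0,0,0,0.03,0,0,0,0,0]'

```text
t: 12.15
tool_pos: [0.5476, -0.0804, 0.0551]
orientation: [-3.133, -0.196, 0.001]
force: [-1.3, 5.4, 6.4]
opening: 0.0195
gripper_force: 25.0
```

>>> move_arm --deltas '[0,0.002,0,0,0,0,0,0,0.003,0,0,0,0,0,0,0.003,0,0,0,0,0]'

```text
t: 12.52
tool_pos: [0.5477, -0.0813, 0.0551]
orientation: [-3.13, -0.197, 0.002]
force: [-2.5, 15.5, 8.5]
opening: 0.019
gripper_force: 25.0
```

>>> move_arm --deltas '[0,0,0,0,0,0,0.4,0,0,0,0,0,0,0.4,0,0,-0.05,0,0,0,0.4,0,0.02,-0.1,0,0,0,0.9,0,0.02,-0.14,0,0,0,0.9,0,0.02,-0.14,0,0,0,0.9]'

```text
t: 13.28
tool_pos: [0.5524, -0.1054, 0.1984]
orientation: [3.134, 0.194, 0.007]
force: [0.3, -0.5, 0.4]
opening: 0.0623
gripper_force: 0.0
```

```bash
cat >> h.py <<'E'
def rect(P,lo,hi,c,r):
    z=P[...,2]; b=((z>lo)&(z<hi)&(np.hypot(P[...,0]-c[0],P[...,1]-c[1])<r))
    q=P[b]; print(lo,hi,len(q),np.nanmedian(q[:,2]),cv2.minAreaRect(q[:,:2].astype(np.float32)))
E
python3 - <<'E'
from h import *
np.set_printoptions(precision=4,suppress=True)
im,P,s=look("wrist"); save(im,"w5.png")
rect(P,.06,.075,(.557,-.157),.04); rect(P,.08,.095,(.557,-.157),.04);rect(P,.055,.075,(.547,-.081),.03)
d=np.load("top.npz")["P"]; rect(d,.05,.08,(.542,.198),.045)
go([.545,.198,.19],.125)
E
```

```text
0.06 0.075 693 0.06752689981849042 ((0.5552940368652344, -0.15938465297222137), (0.05203058570623398, 0.04671326279640198), 7.089192867279053)
0.08 0.095 1369 0.08792742960784933 ((0.5552912950515747, -0.15917420387268066), (0.04017951339483261, 0.03407100588083267), 7.449557304382324)
0.055 0.075 291 0.06506419723089163 ((0.5481332540512085, -0.08083263784646988), (0.018843403086066246, 0.018982941284775734), 5.111637115478516)
0.05 0.08 290 0.0658142491028707 ((0.5402236580848694, 0.1949644386768341), (0.04704419896006584, 0.051669564098119736), 49.57089614868164)
t 13.325 shift [ 0.0315 -0.3013  0.0055] turn [ 0.0006 -0.0008 -0.0008]
```

>>> move_arm --deltas '[0.027,-0.299,0.008,0,0,-2.3,0.9,0.027,-0.299,0.008,0,0,-2.3,0.9,0.027,-0.299,0.008,0,0,-2.3,0.9,0.027,-0.299,0.008,0,0,-2.3,0.9,0.027,-0.299,0.008,0,0,-2.3,0.9,0.027,-0.299,0.008,0,0,-2.3,0.9,0.027,-0.299,0.008,0,0,-2.3,0.9,0.027,-0.299,0.008,0,0,-2.3,0.9,0.027,-0.299,0.008,0,0,-2.3,0.9,0.027,-0.299,0.008,0,0,-2.3,0.9,0.027,-0.299,0.008,0,0,-2.3,0.9,0.027,-0.299,0.008,0,0,-2.3,0.9]'

```text
t: 14.82
tool_pos: [0.5384, 0.1956, 0.1836]
orientation: [-1.164, -2.912, 0.004]
force: [-0.5, -0.0, 0.1]
opening: 0.0838
gripper_force: 0.0
```

Run:
```python
from h import *
np.set_printoptions(precision=4,suppress=True)
im,P,s=look("wrist"); save(im,"w6.png"); print(s["q"])
rect(P,.055,.08,(.541,.195),.045); rect(P,.063,.08,(.541,.195),.045)
b=(P[...,2]>.063)&(np.hypot(P[...,0]-.541,P[...,1]-.195)<.045); v,u=np.nonzero(b); print(u.mean(),v.mean(),np.median(im[b],0))
```

```text
[ 0.2581  0.0886  1.6176  0.0014  1.4414 -0.5522]
0.055 0.08 2393 0.06556680519767305 ((0.5379306674003601, 0.1957349330186844), (0.04606137052178383, 0.052001263946294785), 50.96949768066406)
0.063 0.08 2314 0.0655946749693806 ((0.5380172729492188, 0.19569075107574463), (0.04603519290685654, 0.051876239478588104), 50.800899505615234)
279.9098879435568 312.1078543266238 [100.  94.  79.]
```

View pics/w6.png

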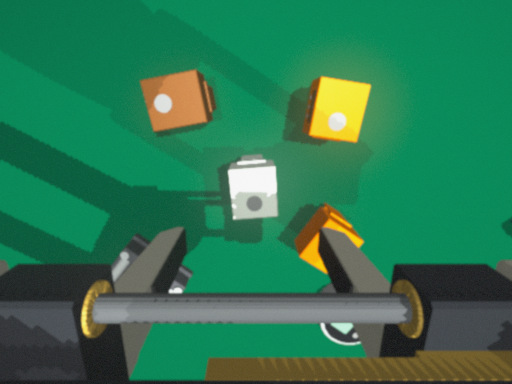

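The white cover is at (253,190), with one clip seen at (252,160) and its plain sides left and right facing the fingers. The brown one is at (178,100), the oranges at (338,108) and (330,240). Grip the white one.

>>> move_arm --deltas '[0,0,0.05,0,0,-0.078,0.75,0,0,0.09,0,0,-0.078,0.75,0,0,0.12,0,0,-0.078,0.75,0,0,0.142,0,0,-0.078,0.75,0,0,0.142,0,0,-0.078,0.75,0,0,0.142,0,0,-0.078,0,0,0,0.142,0,0,-0.078,0,0,0,0.142,0,0,-0.078,0,0,0,0.142,0,0,-0.078,0]' --squeeze 40

```text
t: 16.0
tool_pos: [0.5399, 0.1964, 0.045]
orientation: [-1.06, -2.956, -0.001]
force: [0.7, -0.4, 3.8]
opening: 0.0457
gripper_force: 40.0
```

Run:
```python
from h import *
np.set_printoptions(precision=4,suppress=True)
s=robot.read_state(); R=Ro.from_rotvec(s["orientation"]).as_matrix(); print(s["tool_pos"],np.arctan2(R[1,0],R[0,0]),R[:,2])
print("cover in tool",tool(s,[.538,.1957,.026]))
go([.5553,-.1592,.16],.125+np.pi)
```

```text
[0.5399 0.1964 0.045 ] 2.4526261116237236 [-0.0012  0.0014 -1.    ]
cover in tool [ 0.0009 -0.0017  0.019 ]
t 16.0 shift [-0.2378 -0.2646 -0.1155] turn [ 0.001  -0.0015 -0.814 ]
```

>>> move_arm --deltas '[0,0,-0.05,0,0,0,0,0,0,-0.11,0,0,0,0,-0.12,-0.132,-0.135,0,0,-0.4,0,-0.238,-0.264,-0.135,0.001,-0.001,-0.814,0,-0.238,-0.264,-0.135,0.001,-0.001,-0.814,0,-0.238,-0.264,-0.135,0.001,-0.001,-0.814,0,-0.238,-0.264,-0.135,0.001,-0.001,-0.814,0,-0.238,-0.264,-0.135,0.001,-0.001,-0.814,0,-0.238,-0.264,-0.135,0.001,-0.001,-0.814,0,-0.238,-0.264,-0.115,0.001,-0.001,-0.814,0,-0.238,-0.264,-0.115,0.001,-0.001,-0.814,0]'

```text
t: 17.38
tool_pos: [0.5535, -0.1569, 0.1551]
orientation: [0.198, -3.128, -0.004]
force: [-0.6, -0.6, -1.1]
opening: 0.0456
gripper_force: 40.0
```

Run:
```python
from h import *
np.set_printoptions(precision=4,suppress=True)
im,P,s=look("wrist"); save(im,"w7.png")
T=robot.read_camera and s["tool_pos"]
print(T,robot.read_state()["q"])
rect(P,.17,.195,(.5553,-.1592),.036); rect(P,.06,.075,(.5553,-.1592),.04)
print(robot.recognise("wrist","cover")[:1])
top,PT,_=look("top"); rect(PT,.17,.195,(.5553,-.1592),.036)
go([.5553,-.1592,.16],.125+np.pi)
```

```text
[ 0.5535 -0.1569  0.1551] [-0.3645  0.117   1.6379 -0.0009  1.3926 -2.0622]
0.17 0.195 7994 0.17590556217341782 ((0.5477067828178406, -0.16004234552383423), (0.04238620400428772, 0.06817033141851425), 7.77230978012085)
0.06 0.075 465 0.06740411311866024 ((0.5377216339111328, -0.16205647587776184), (0.01935916393995285, 0.04599453881382942), 8.131010055541992)
[{'uv': [253.1, 245.6], 'confidence': 0.81}]
0.17 0.195 29 0.17787562045454353 ((0.5359647274017334, -0.15688803791999817), (0.043665483593940735, 0.0211067833006382), 60.84705352783203)
t 17.525 shift [ 0.0001 -0.0016 -0.0019] turn [ 0.0005 -0.0031  0.0021]
```

View pics/w7.png

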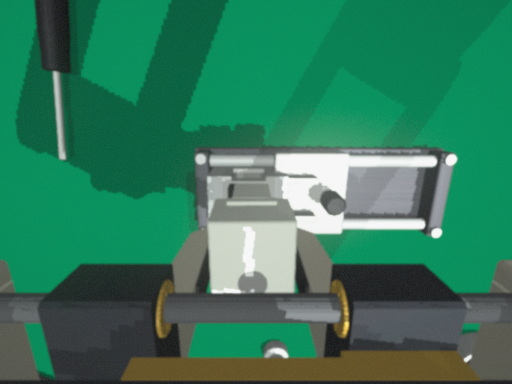

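Run:
```python
from h import *
np.set_printoptions(precision=4,suppress=True)
im,P,s=look("wrist")
R=Ro.from_rotvec(s["orientation"]).as_matrix(); Q=(P-s["tool_pos"])@R
def ext(lo,hi,yl):
    z=P[...,2]; b=(z>lo)&(z<hi)&(abs(Q[...,1])<yl)&(abs(Q[...,0])<.04); q=Q[b]
    print(len(q),"x",np.percentile(q[:,0],[0.5,99.5]),"y",np.percentile(q[:,1],[.5,99.5]),"z",np.median(q[:,2]))
    return q
c=ext(.172,.180,.022); r=ext(.0655,.07,.035)
f=r[r[:,0]>r[:,0].max()-.006]; print("front strip y",f[:,1].min(),f[:,1].max())
print(cv2.minAreaRect(r[:,:2].astype(np.float32)))
go([.5553,-.1592,.16],.125+np.pi); print(s["tool_pos"])
```

```text
6181 x [-0.014   0.0272] y [-0.0217  0.0218] z -0.02057798123498512
456 x [0.0047 0.0268] y [-0.0254  0.0205] z 0.09052413082072465
front strip y -0.025304349920325857 0.02044675532832146
((0.015467400662600994, -0.0024221185594797134), (0.022905148565769196, 0.04598071798682213), 0.19955874979496002)
t 17.575 shift [ 0.0004 -0.0013 -0.0014] turn [ 0.0001 -0.0024  0.0019]
[ 0.5552 -0.1576  0.1581]
```

The held cover, front edge at (253,205), is aligned with the regulator's front at (240,180). The measured offset is about 2 mm in tool y. Lower to just above the catches.

>>> move_arm --deltas '[0,-0.002,0,0,-0.002,0.002,0,0,-0.002,0.02,0,-0.002,0.002,0,0,-0.002,0.035,0,-0.002,0.002,0,0,-0.002,0.046,0,-0.002,0.002,0,0,-0.002,0.056,0,-0.002,0.002,0,0,-0.002,0.056,0,-0.002,0.002,0]' --squeeze 55

```text
t: 18.32
tool_pos: [0.5549, -0.1608, 0.1013]
orientation: [0.193, -3.134, -0.001]
force: [1.0, 0.4, -0.8]
opening: 0.0455
gripper_force: 55.0
```

Run:
```python
from h import *
np.set_printoptions(precision=4,suppress=True)
im,P,s=look("wrist")
R=Ro.from_rotvec(s["orientation"]).as_matrix(); Q=(P-s["tool_pos"])@R
def ext(lo,hi,yl):
    z=P[...,2]; b=(z>lo)&(z<hi)&(abs(Q[...,1])<yl)&(abs(Q[...,0])<.04); q=Q[b]
    print(len(q),"x",np.percentile(q[:,0],[0.5,99.5]),"y",np.percentile(q[:,1],[.5,99.5]),"z",np.median(q[:,2]+0),np.median(P[b][:,2]))
ext(.105,.127,.022); ext(.0655,.07,.035)
go([.5553,-.1592,.16],.125+np.pi); print(s["tool_pos"],s["force"])
```

```text
6852 x [-0.0139  0.0273] y [-0.0218  0.0218] z -0.02052117318215281 0.12186918909341365
203 x [0.0221 0.0301] y [-0.0218  0.0237] z 0.03368210333125547 0.06768784108887921
t 18.375 shift [-0.0002  0.0017 -0.0578] turn [ 0.0003 -0.0009 -0.0018]
[ 0.5549 -0.1608  0.1013] [ 0.9625  0.4274 -0.8485]
```

>>> move_arm --deltas '[0,0.001,0.004,0,0,-0.001,0,0,0.001,0.007,0,0,-0.001,0,0,0.001,0.01,0,0,-0.001,0,0,0.001,0.012,0,0,-0.001,0,0,0.001,0.012,0,0,-0.001,0]'

```text
t: 19.0
tool_pos: [0.5561, -0.1604, 0.0919]
orientation: [-0.195, 3.134, -0.001]
force: [-2.9, 0.2, 6.9]
opening: 0.0456
gripper_force: 55.0
```

>>> move_arm --deltas '[0,0,0.0015,0,0,0,0,0,0,0.003,0,0,0,0,0,0,0.003,0,0,0,0]'

```text
t: 19.38
tool_pos: [0.5554, -0.16, 0.0875]
orientation: [0.195, -3.135, 0.0]
force: [-0.1, -0.6, -1.7]
opening: 0.0464
gripper_force: 55.0
```

>>> move_arm --deltas '[0,0,0.001,0,0,0,0,0,0,0.002,0,0,0,0,0,0,0.002,0,0,0,0]'

```text
t: 19.75
tool_pos: [0.5555, -0.16, 0.0871]
orientation: [0.195, -3.135, 0.0]
force: [-6.3, 1.9, 12.5]
opening: 0.0456
gripper_force: 55.0
```

Run:
```python
from h import *
np.set_printoptions(precision=4,suppress=True)
im,P,s=look("wrist"); save(im,"w8.png")
R=Ro.from_rotvec(s["orientation"]).as_matrix(); Q=(P-s["tool_pos"])@R
b=(P[...,2]>.095)&(P[...,2]<.12)&(abs(Q[...,1])<.02)&(Q[...,0]>-.01)&(Q[...,0]<.025); q=P[b]
A=np.c_[q[:,:2]-q[:,:2].mean(0),np.ones(len(q))]; print("plane slope/height",np.linalg.lstsq(A,q[:,2],rcond=None)[0], np.median(q[:,2]))
print(R[:,2]); s=robot.read_state(); print(s["tool_pos"],s["force"],s["wrist_torque"],s["t"])
go([.5553,-.1592,.0871],.125+np.pi)
```

```text
plane slope/height [ 0.0055 -0.0076  0.1078] 0.10780566082561666
[-0. -0. -1.]
[ 0.5555 -0.16    0.0871] [-6.9359  2.8184 14.3272] [0.7883 1.1264 0.0802] 19.8
t 19.8 shift [0.0001 0.0008 0.    ] turn [-0.0001  0.     -0.0007]
```

View pics/w8.png

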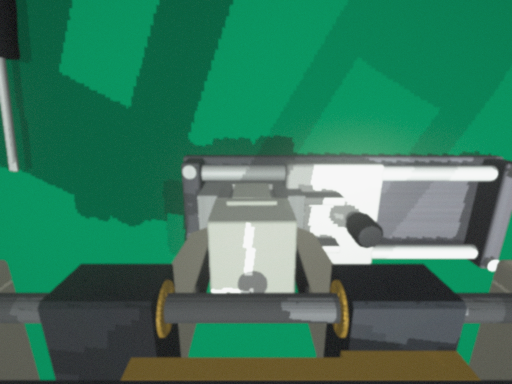

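The cover sits home at (253,240) with its top level at 107.8 mm (expected 108), and the jaw is still closed. I'll settle briefly and check the force and knob.

>>> move_arm --deltas '[0.0005,0,0,0,0,0,0,0.0005,0,0,0,0,0,0,0.0005,0,0,0,0,0,0]'

```text
t: 20.18
tool_pos: [0.5554, -0.16, 0.0871]
orientation: [-0.195, 3.135, -0.0]
force: [-4.3, 2.4, 12.3]
opening: 0.0456
gripper_force: 55.0
```

Run:
```python
from h import *
im,P,s=look("wrist"); rect(P,.055,.075,(.5481,-.0808),.025); s=robot.read_state(); print(s["tool_pos"],s["force"],s["t"])
```

```text
0.055 0.075 748 0.06488356835093909 ((0.5464043617248535, -0.08214015513658524), (0.018620721995830536, 0.019401848316192627), 49.038597106933594)
[ 0.5553952  -0.15997243  0.08708222] [-4.90475941  2.24635647 12.43177953] 20.225
```

Knob in place and a steady push of about 12 N. Handing in.

```bash
python3 -c "
from plant import robot
print(robot.close_job())"
```

```text
the job is handed in; nothing more can be done
None
```

I handed the job in at about 20 s: the regulator is turned a quarter and clamped on its port faces, the white cover is snapped on and level at full height, and the hand still presses it with about 12 N; the hand-in call returned no verdict.

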